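# Tip the fuse out of the round holder

## Task

On the test bench stand two tall tip-out holders, one with a round tube and one with a square tube. Tip the round tube over, mouth downwards, until the cartridge fuse standing deep inside slides out into the black tray of its own stand, then let the tube swing back upright. Do not tip the square tube.

Things in the scene. Friction and masses are not known exactly. Their poses are not given: they have to be found in the camera images.
- round_stand: Fixed stand of the round tube. Origin on the table under the pivot, z up, x the way the tube tips (away from the robot at yaw 0), y the hinge line. Pivot at x 0, z 150 mm, between two aluminium posts 174 mm high, 34 mm deep in x, outer faces at y +-37 mm. Black open tray, walls 30 mm high, 4 thick, from x -60 to +190, y -55 to +55 mm.
- round_tube (a joint): Tilt of the round grey tube, rad: 0 upright, 1.57 level, 2.45 stop (mouth steeply down over the tray). Tube 46 mm across, bore 36; upright, its rim is 90 mm above the pivot, its foot 50 below, its inner floor 24 below. A weighted foot swings it back upright when let go. Push its -x side over and down above the posts, about 2 N; the fuse slides out past about 2.2.
- fuse_mid (a point): Centre of the cartridge fuse, a white ceramic cylinder with steel end caps, 22 mm across, 58 mm long, about 60 g, standing on the inner floor of the round tube, its top about 56 mm below the rim, too deep to grip. Tipped out, it may rest anywhere and any way round in the tray.
- square_tube (a joint): Tilt of the other holder's tube, rad, 0 upright. Same stand, sizes and hinge, but the grey tube is square, 46 x 46 mm outside, and holds a brass spacer. It stands beside the round one, left or right, and must stay upright.

How it is judged:
By the outcome, as a careful person would: the job done as asked, in the order asked, and still so for the second after the job is handed in, with the robot touching nothing.
It also fails if it takes over 40 s, if anything falls off the work surface, if the arm or the gripper's body presses on something with over 40 N, if the wrist force passes 120 N, or if a joint passes its speed limit or range.

## Robot

A 7-joint arm with a two-finger parallel gripper is mounted at the origin on the work surface. World frame = base frame: x ahead of the robot, y to its left, z up, the work surface at z = 0. Lengths are in mm, angles in rad, forces in N, time in s.
With the tool pointing down it reaches from about 350 to 900 mm from the base axis. Payload 7.2 kg.
Tool frame: the origin (TCP) lies midway between the tips of the shut fingers; the grasp point (between the pads) lies 19 mm behind it; z points along the fingers, y is the direction in which the jaws open and shut (so a half turn about z gives the same grasp; the last joint's range is limited). The gripper opens to 85 mm and grips with 20 to 120 N. Pads are 22 mm wide; open, the fingers measure 114 mm over their backs; the gripper's body (76 mm by 85 mm) begins 54 mm behind the grasp point. The pads swing forward as they close: fully open they stand 13 mm farther back than shut.
Start: joints at [-1.297, 0.411, -0.013, 1.596, 0.006, 1.134, -0.082], TCP at [209.499, 588.845, 231.297] pointing down, gripper open.
Joint ranges: [-2.95, 2.95], [-0.29, 1.99], [-1.47, 1.44], [0.14, 2.54], [-1.03, 4.17], [0.13, 1.85], [-2.86, 2.86]. Speed limits (rad/s): [2.39, 2.39, 3.01, 3.01, 3.14, 3.14, 3.14].

## Interface

Orientations are given as a rotation vector (axis times angle).
In Python, from cell import telemetry, optics, arm gives the robot as it stands. The module is installed in compiled form; this text tells all that it offers.
- The arm moves only by the shell command python3 -m pendant 'ROWS' [FORCE]. ROWS is JSON, a list of rows, each an object of numbers: "x", "y", "z": the shift along the tool's x, y, z in cm; "rx", "ry", "rz": the turn, a rotation vector about the tool's x, y, z in degrees; "grip": the finger opening in cm, from 0 to 8.54. In form: [{"x": .., "y": .., "z": .., "rx": .., "ry": .., "rz": .., "grip": ..}, ...]. A call has 1 to 12 rows; each row shifts and turns the pose as measured when the row begins, along the tool's axes as they then stand; what a row does not reach is not made up. A row lasts 1/12 s, in which the tool goes at most 41.7 mm and 7.16 degrees, less where a joint would pass 70% of its speed; a pose out of reach is approached as far as the arm can. A call is refused whole if a number of a shift passes 4.17 or a number of a turn 7.16, either way. A call with a gripper value outside its range is refused whole. The fingers move at their own pace and stop on an object; FORCE is the grip in N (left out, the last holds). Time passes only in rows, so rows that do not move let the fingers close. It gives the time, the measured TCP pose, the force and the opening at its end, in the units of the state.
- telemetry.get_state(): the state, without advancing time (a new reading comes with each control period).
- optics.snapshot(name): name is "scene" or "top" or "wrist"; returns a dict with "color" (420x560x3 uint8, red, green, blue), "fx", "fy", "cx", "cy" (pixels), "R" (3x3) and "t" (3): a world point X has camera coordinates R X + t. Camera axes: x right, y down, z forward; pixel columns grow to the right and rows downward; lengths in mm; the calibration is good to about 2 mm. The wrist camera is an equidistant fisheye: a pixel r from the principal point sees the ray r / f radians off the axis. A picture is of the moment at which its call begins. There is no depth.
- arm.job_done(): hands the job in, once; it reports no verdict.
The state is a dict: "time": time; "joint_positions": joint angles; "joint_velocities": joint speeds; "tau": joint torques, N m; "tool_pos": TCP position; "tool_rot": TCP orientation; "force": force on the tool from outside, world axes, zero at the start; "wrist_torque": the same for the moment, N m; "width": finger opening in mm.
Only numpy, scipy, OpenCV 4.12 (cv2) and the standard library are available. Lean on these libraries where they do the work, as an engineer would, in place of code of your own. Each camera call takes 0.05 s, during which the arm holds its last target.

## Working session

There is one attempt and no reset: what is moved stays moved. The work goes in short steps, Python scripts to look and compute and a shell command to move; the robot and the scene stay as the last step left them, time stands still between calls to the robot, and variables do not carry over. Pictures are saved under pics/ and viewed, and the job is handed in when it is done.

```bash
mkdir -p pics
python3 - <<'E'
from cell import telemetry, optics
import cv2,numpy as np
s=telemetry.get_state();print({k:np.round(v,3).tolist() for k,v in s.items()})
for n in("scene","top"):
    d=optics.snapshot(n);cv2.imwrite(f"pics/{n}0.png",d["color"][:,:,::-1])
    np.savez(f"{n}0.npz",**d)
    print(n,d["fx"],d["fy"],d["cx"],d["cy"],np.round(d["R"],3).tolist(),np.round(d["t"],1).tolist(), np.round(-np.array(d["R"]).T@d["t"]))
E
```

```text
{'time': 0.0, 'joint_positions': [-1.297, 0.412, -0.013, 1.597, 0.006, 1.134, -0.082], 'joint_velocities': [-0.001, -0.002, 0.002, 0.001, 0.001, 0.001, 0.001], 'tau': [0.0, -60.064, 0.683, -29.94, 0.014, 0.011, 0.0], 'tool_pos': [209.376, 588.348, 230.415], 'tool_rot': [-0.534, -3.096, 0.003], 'force': [0.019, -0.259, 0.657], 'wrist_torque': [-0.039, 0.008, -0.016], 'width': 85.83}
scene 463.84147398344913 463.84147398344913 282.3119741703914 207.95237986506518 [[0.686, 0.727, -0.005], [0.583, -0.554, -0.595], [-0.435, 0.405, -0.804]] [-365.7, -237.9, 1214.3] [ 918. -358.  833.]
top 448.0973170194936 448.0973170194936 280.80256634753266 205.983222662179 [[-0.009, -1.0, 0.007], [-0.999, 0.008, -0.042], [0.042, -0.007, -0.999]] [-8.8, 530.4, 870.7] [493.  -7. 892.]
```

View pics/scene0.png

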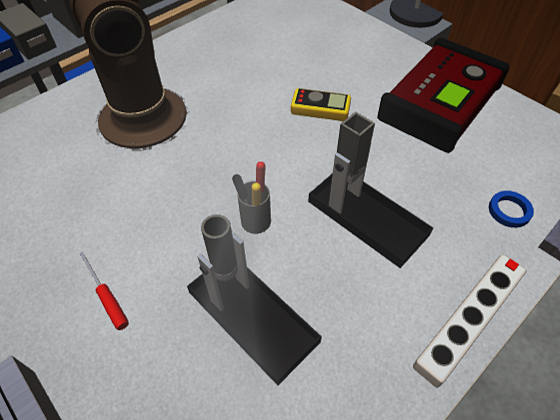

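View pics/top0.png

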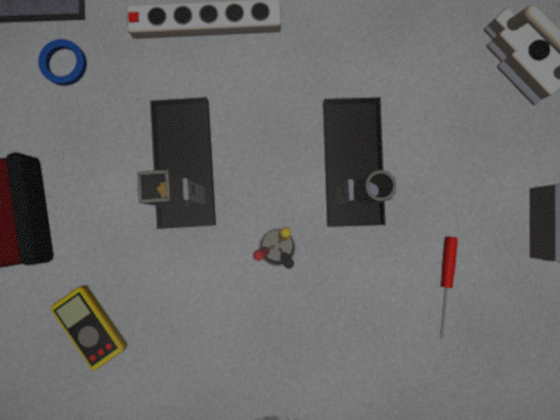

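The round tube is on the right: rim at about (380,186) in the top view and (216,228) in the scene view. The square tube is on the left at (154,186). A pen cup stands between them, nearer the robot, at (277,245). Next I'll measure the stand.

```bash
cat > h.py <<'E'
import numpy as np,cv2
def ray(d,u,v):
    R=np.array(d["R"]);t=np.array(d["t"]);c=-R.T@t
    return c,R.T@np.array([(u-d["cx"])/d["fx"],(v-d["cy"])/d["fy"],1.])
def onz(d,u,v,z):
    c,r=ray(d,u,v);return c+r*(z-c[2])/r[2]
def proj(d,X):
    p=np.array(d["R"])@X+np.array(d["t"]);return np.array([d["cx"]+d["fx"]*p[0]/p[2],d["cy"]+d["fy"]*p[1]/p[2]])
def tri(d1,p1,d2,p2):
    c1,r1=ray(d1,*p1);c2,r2=ray(d2,*p2)
    a,b=np.linalg.lstsq(np.c_[r1,-r2],c2-c1,rcond=None)[0]
    return (c1+a*r1+c2+b*r2)/2,np.linalg.norm(c1+a*r1-c2-b*r2)
E
python3 - <<'E'
from h import *
t=dict(np.load("top0.npz"));s=dict(np.load("scene0.npz"))
g=cv2.cvtColor(t["color"],cv2.COLOR_RGB2GRAY)
m=((g<75)).astype(np.uint8)
m[:, :140]=0;m[:80]=0;m[235:]=0
cs,_=cv2.findContours(m,cv2.RETR_EXTERNAL,cv2.CHAIN_APPROX_NONE)
for c in cs:
    if cv2.contourArea(c)>2000:
        r=cv2.minAreaRect(c);b=cv2.boxPoints(r);print(r)
        for p in b:print(p,onz(t,*p,30)[:2].round(1), onz(t,*p,0)[:2].round(1))
for n,p in(("top",(380,186)),("sq",(154,187))):print(n,onz(t,*p,240).round(1))
print(tri(t,(380.5,186),s,(216,228)),tri(t,(154,187),s,(357,125)))
print("cup",tri(t,(277,247),s,(255,190)))
cv2.imwrite("pics/z.png",cv2.resize(t["color"][80:240,310:410,::-1],None,fx=3.7,fy=3.7,interpolation=cv2.INTER_CUBIC))
cv2.imwrite("pics/zs.png",cv2.resize(s["color"][200:390,180:330,::-1],None,fx=3.1,fy=3.1,interpolation=cv2.INTER_CUBIC))
E
```

```text
((353.60455322265625, 161.5308837890625), (127.85503387451172, 57.82769775390625), 88.02507019042969)
[322.5048   98.63777] [737.9 -96.1] [746.5 -99.2]
[380.29813  96.64491] [ 741.1 -208.8] [ 749.7 -215.8]
[384.7043 224.424 ] [ 492.3 -212.9] [ 492.2 -220. ]
[326.91098 226.41685] [ 489.4 -101.5] [ 489.3 -104.7]
((176.8155059814453, 162.86380004882812), (128.3076171875, 70.11409759521484), 86.633544921875)
[138.05171 100.87932] [736.  262.2] [744.4 271.5]
[208.04482  96.76207] [743.1 126.5] [751.8 131.1]
[215.5793  224.84828] [494.3 112.5] [494.3 116.6]
[145.5862  228.96553] [487.5 246.6] [487.3 255.4]
top [ 548.7 -156.9  240. ]
sq [549.9 172.8 240. ]
(array([ 549.95668284, -158.16630696,  233.6524611 ]), np.float64(2.3250926030610795)) (array([550.50440569, 174.4727022 , 234.45791057]), np.float64(0.36908380987652756))
cup (array([455.91705872,  -3.9604293 , 110.51392438]), np.float64(3.571412565395856))
```

View pics/z.png

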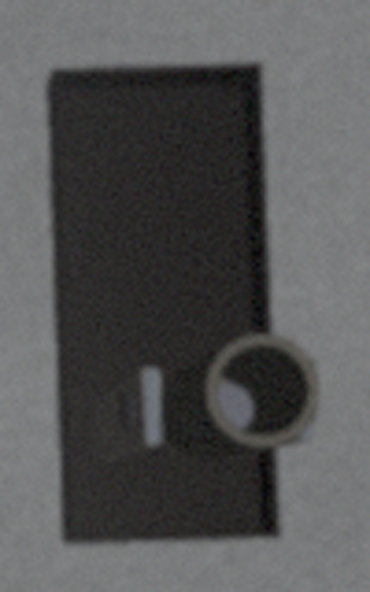

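View pics/zs.png

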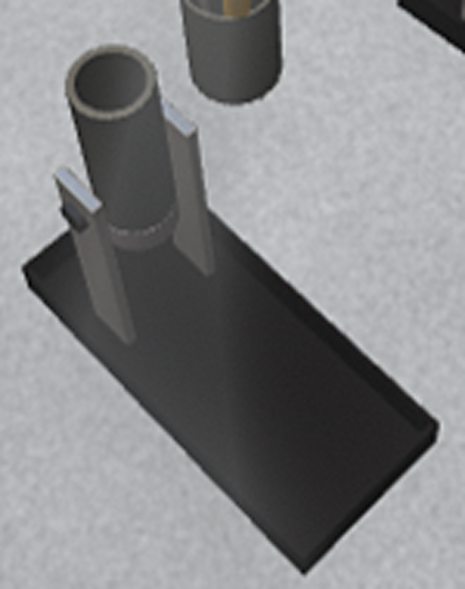

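The stand origin comes out at about (551,-156), with yaw about 0.02. The tray measures 249x111 mm and the rim is at (549,-157), both matching the given sizes. The next step is aligning the tool.

```bash
cat >> h.py <<'E'
from scipy.spatial.transform import Rotation as Ro
YAW=0.019;O=np.array([550.5,-156.5,0])
def st():
    from cell import telemetry
    s=telemetry.get_state();R=Ro.from_rotvec(s["tool_rot"]).as_matrix()
    print("t",round(s["time"],2),"tcp",np.round(s["tool_pos"],1),"F",np.round(s["force"],1),"w",round(s["width"],1));print("toolx",R[:,0].round(3),"tooly",R[:,1].round(3),"toolz",R[:,2].round(3))
    return s,R
def togo(target):
    s,R=st();target=np.array(target,float)
    des=np.array([[-np.cos(YAW),np.sin(YAW),0],[-np.sin(YAW),np.cos(YAW),0],[0,0,-1]]).T
    des[:,1]=np.cross(des[:,2],des[:,0])
    rv=np.degrees(Ro.from_matrix(R.T@des).as_rotvec())
    print("turn deg",rv.round(2),"shift cm (now axes)",(R.T@(target-s["tool_pos"])/10).round(2),"(desired axes)",(des.T@(target-s["tool_pos"])/10).round(2))
E
python3 -c "
from h import *
togo([209,588,320])"
```

```text
t 0.1 tcp [209.4 588.4 230.5] F [-0.4  0.2  0.2] w 85.3
toolx [-0.942  0.335 -0.   ] tooly [ 0.335  0.942 -0.001] toolz [-0.    -0.001 -1.   ]
turn deg [-8.00e-02 -1.00e-02 -1.85e+01] shift cm (now axes) [ 0.02 -0.07 -8.95] (desired axes) [ 0.04 -0.04 -8.95]
```

```bash
sed -i 's/\[-np.cos(YAW),np.sin(YAW),0\]/[-np.cos(YAW),-np.sin(YAW),0]/' h.py
python3 -m pendant '[{"z":-3,"rz":-6.9,"grip":0},{"z":-3,"rz":-6.9,"grip":0},{"z":-3,"rz":-6.9,"grip":0},{"z":-1,"grip":0},{"grip":0}]' 40
python3 -c "
from h import *
togo([470,-158,320])"
```

```text
t 0.1 tcp [209.4 588.4 230.5] F [-0.4  0.2  0.2] w 85.3
toolx [-0.942  0.335 -0.   ] tooly [ 0.335  0.942 -0.001] toolz [-0.    -0.001 -1.   ]
turn deg [-8.000e-02 -1.000e-02 -2.067e+01] shift cm (now axes) [-49.57 -61.6   -8.85] (desired axes) [-24.64 -75.12  -8.95]invalid input at $[0]: expected keys x, y, z, rx, ry, rz, grip
```

```bash
python3 -m pendant '[{"x":0,"y":0,"z":-3,"rx":0,"ry":0,"rz":-6.9,"grip":0},{"x":0,"y":0,"z":-3,"rx":0,"ry":0,"rz":-6.9,"grip":0},{"x":0,"y":0,"z":-3,"rx":0,"ry":0,"rz":-6.9,"grip":0},{"x":0,"y":0,"z":-2,"rx":0,"ry":0,"rz":0,"grip":0},{"x":0,"y":0,"z":0,"rx":0,"ry":0,"rz":0,"grip":0}]' 40
python3 -c "
from h import *
togo([470,-158,320])"
```

```text
time: 0.52
tool_pos: [208.5, 586.3, 339.8]
tool_rot: [0.058, -3.138, 0.019]
force: [-0.4, 0.4, -0.2]
width: 25.7
t 0.52 tcp [208.5 586.3 339.8] F [-0.4  0.4 -0.2] w 25.7
toolx [-0.999 -0.037  0.004] tooly [-0.037  0.999 -0.012] toolz [-0.003 -0.012 -1.   ]
turn deg [-0.7  -0.2   1.02] shift cm (now axes) [-23.4  -75.31   2.82] (desired axes) [-24.73 -74.91   1.98]
```

```bash
python3 -m pendant '[{"x":-1.2,"y":-3.2,"z":0,"rx":0,"ry":0,"rz":0.5,"grip":0},{"x":-1.2,"y":-3.2,"z":0,"rx":0,"ry":0,"rz":0.5,"grip":0},{"x":-1.2,"y":-3.2,"z":0,"rx":0,"ry":0,"rz":0,"grip":0},{"x":-1.2,"y":-3.2,"z":0,"rx":0,"ry":0,"rz":0,"grip":0},{"x":-1.2,"y":-3.2,"z":0,"rx":0,"ry":0,"rz":0,"grip":0},{"x":-1.2,"y":-3.2,"z":0,"rx":0,"ry":0,"rz":0,"grip":0},{"x":-1,"y":-3.2,"z":0,"rx":0,"ry":0,"rz":0,"grip":0},{"x":-1,"y":-3.2,"z":0,"rx":0,"ry":0,"rz":0,"grip":0},{"x":-1,"y":-3.2,"z":0,"rx":0,"ry":0,"rz":0,"grip":0},{"x":-1,"y":-3.2,"z":0,"rx":0,"ry":0,"rz":0,"grip":0},{"x":-1,"y":-3.2,"z":0,"rx":0,"ry":0,"rz":0,"grip":0}]'
python3 -c "
from h import *
togo([470,-158,320])"
```

```text
time: 1.43
tool_pos: [336.4, 225.5, 333.4]
tool_rot: [0.04, -3.128, 0.029]
force: [1.0, 0.5, 0.2]
width: 0.2
t 1.43 tcp [336.4 225.5 333.4] F [1.  0.5 0.2] w 0.2
toolx [-1.    -0.025  0.013] tooly [-0.025  1.    -0.019] toolz [-0.013 -0.019 -1.   ]
turn deg [-1.06 -0.77  0.37] shift cm (now axes) [-12.4  -38.64   1.89] (desired axes) [-12.63 -38.59   1.34]
```

```bash
python3 -m pendant '[{"x":-1,"y":-3.2,"z":0,"rx":0,"ry":0,"rz":0,"grip":0},{"x":-1,"y":-3.2,"z":0,"rx":0,"ry":0,"rz":0,"grip":0},{"x":-1,"y":-3.2,"z":0,"rx":0,"ry":0,"rz":0,"grip":0},{"x":-1,"y":-3.2,"z":0,"rx":0,"ry":0,"rz":0,"grip":0},{"x":-1,"y":-3.2,"z":0,"rx":0,"ry":0,"rz":0,"grip":0},{"x":-1,"y":-3.2,"z":0,"rx":0,"ry":0,"rz":0,"grip":0},{"x":-1,"y":-3.2,"z":0,"rx":0,"ry":0,"rz":0,"grip":0},{"x":-1,"y":-3.2,"z":0,"rx":0,"ry":0,"rz":0,"grip":0},{"x":-1,"y":-3.2,"z":0,"rx":-0.5,"ry":-0.4,"rz":0,"grip":0},{"x":-1,"y":-3.2,"z":0,"rx":-0.5,"ry":-0.4,"rz":0,"grip":0},{"x":-1,"y":-3.2,"z":0,"rx":0,"ry":0,"rz":0,"grip":0},{"x":-1,"y":-3.2,"z":0,"rx":0,"ry":0,"rz":0,"grip":0}]'
python3 -c "
from h import *
togo([470,-158,320])"
```

```text
time: 2.43
tool_pos: [462.3, -177.7, 330.8]
tool_rot: [0.033, -3.137, 0.001]
force: [0.7, 0.2, 0.8]
width: 0.4
t 2.43 tcp [ 462.3 -177.7  330.8] F [0.7 0.2 0.8] w 0.4
toolx [-1.    -0.021  0.004] tooly [-0.021  1.    -0.001] toolz [-0.004 -0.001 -1.   ]
turn deg [-0.04 -0.26  0.1 ] shift cm (now axes) [-0.82  1.96  1.07] (desired axes) [-0.81  1.96  1.08]
```

```bash
python3 -m pendant '[{"x":-0.5,"y":0.9,"z":3,"rx":0,"ry":0,"rz":0,"grip":0},{"x":-0.5,"y":0.8,"z":3,"rx":0,"ry":0,"rz":0,"grip":0},{"x":-0.5,"y":0,"z":3,"rx":0,"ry":0,"rz":0,"grip":0},{"x":-0.3,"y":0,"z":1.6,"rx":0,"ry":0,"rz":0,"grip":0},{"x":0,"y":0,"z":0,"rx":0,"ry":0,"rz":0,"grip":0},{"x":0,"y":0,"z":0,"rx":0,"ry":0,"rz":0,"grip":0}]'
python3 - <<'E'
from h import *
from cell import optics
togo([505,-158,215])
for n in("scene","wrist"):
    d=optics.snapshot(n);cv2.imwrite(f"pics/{n}1.png",d["color"][:,:,::-1])
E
```

```text
time: 2.93
tool_pos: [478.6, -171.3, 218.0]
tool_rot: [0.004, -3.135, 0.012]
force: [0.1, -0.7, 0.5]
width: 0.0
t 2.93 tcp [ 478.6 -171.3  218. ] F [ 0.1 -0.7  0.5] w 0.0
toolx [-1.    -0.003  0.006] tooly [-0.003  1.    -0.008] toolz [-0.006 -0.008 -1.   ]
turn deg [-0.43 -0.38 -0.94] shift cm (now axes) [-2.65  1.33  0.28] (desired axes) [-2.67  1.28  0.3 ]
```

View pics/scene1.png

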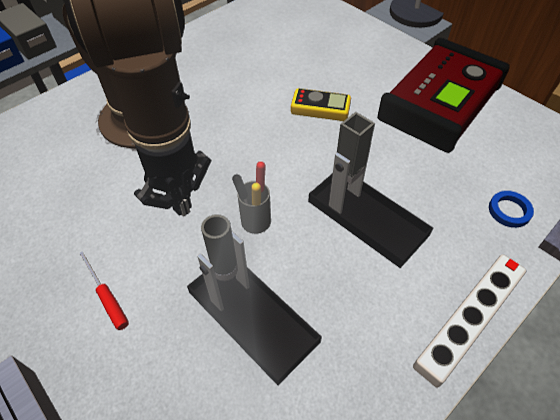

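View pics/wrist1.png

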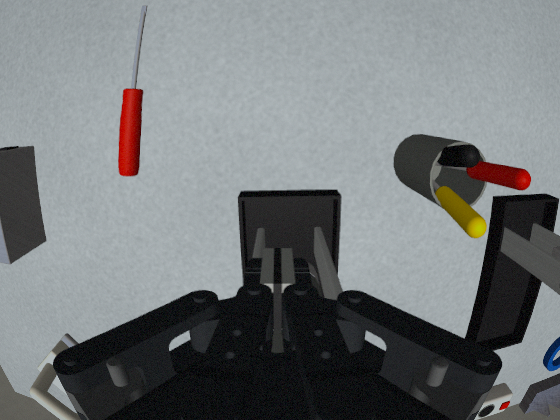

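The finger is behind the tube and clear of everything: tip at (183,210), tube rim at (216,228) in the scene view. Now I'll compute the push path.

```bash
python3 -m pendant '[{"x":-0.9,"y":1.3,"z":0.3,"rx":0,"ry":0,"rz":-0.9,"grip":0},{"x":-0.9,"y":0,"z":0,"rx":0,"ry":0,"rz":0,"grip":0},{"x":-0.5,"y":0,"z":0,"rx":0,"ry":0,"rz":0,"grip":0},{"x":0,"y":0,"z":0,"rx":0,"ry":0,"rz":0,"grip":0}]'
python3 - <<'E'
from h import *
togo([515,-158,215])
for th in np.arange(0,2.41,.2):
    s=65;r=11*np.clip((th-1.57)/.4,-1,1)
    print(round(th,2),(550.5+s*np.sin(th)-23*np.cos(th)+r).round(),(150+s*np.cos(th)+23*np.sin(th)).round())
E
```

```text
time: 3.37
tool_pos: [506.3, -156.6, 220.1]
tool_rot: [-0.033, 3.138, -0.01]
force: [0.7, 0.7, 0.8]
width: -0.2
t 3.37 tcp [ 506.3 -156.6  220.1] F [0.7 0.7 0.8] w -0.2
toolx [-1.    -0.021 -0.003] tooly [-0.021  1.    -0.006] toolz [ 0.003 -0.006 -1.   ]
turn deg [-0.37  0.19  0.13] shift cm (now axes) [-0.86 -0.16  0.51] (desired axes) [-0.87 -0.16  0.51]
0.0 516.0 215.0
0.2 530.0 218.0
0.4 544.0 219.0
0.6 557.0 217.0
0.8 570.0 212.0
1.0 582.0 204.0
1.2 593.0 195.0
1.4 606.0 184.0
1.6 617.0 171.0
1.8 625.0 158.0
2.0 630.0 144.0
2.2 628.0 130.0
2.4 622.0 118.0
```

```bash
python3 -m pendant '[{"x":-0.8,"y":0,"z":0.2,"rx":0,"ry":0,"rz":0,"grip":0},{"x":-0.7,"y":0,"z":0,"rx":0,"ry":0,"rz":0,"grip":0},{"x":-0.7,"y":0,"z":0,"rx":0,"ry":0,"rz":0,"grip":0},{"x":-0.7,"y":0,"z":0,"rx":0,"ry":0,"rz":0,"grip":0},{"x":-0.7,"y":0,"z":0,"rx":0,"ry":0,"rz":0,"grip":0},{"x":-0.7,"y":0,"z":0.1,"rx":0,"ry":0,"rz":0,"grip":0},{"x":-0.7,"y":0,"z":0.2,"rx":0,"ry":0,"rz":0,"grip":0},{"x":-0.7,"y":0,"z":0.2,"rx":0,"ry":0,"rz":0,"grip":0},{"x":-0.4,"y":0,"z":0.1,"rx":0,"ry":0,"rz":0,"grip":0}]'
python3 - <<'E'
from h import *
from cell import optics
togo([582,-156,204])
d=optics.snapshot("scene");cv2.imwrite("pics/scene2.png",d["color"][:,:,::-1])
E
```

```text
time: 4.12
tool_pos: [573.5, -155.7, 212.4]
tool_rot: [-0.033, 3.138, -0.009]
force: [-0.9, 0.5, -0.2]
width: 0.1
t 4.12 tcp [ 573.5 -155.7  212.4] F [-0.9  0.5 -0.2] w 0.1
toolx [-1.    -0.021 -0.003] tooly [-0.021  1.    -0.006] toolz [ 0.003 -0.006 -1.   ]
turn deg [-0.34  0.18  0.11] shift cm (now axes) [-0.85 -0.04  0.85] (desired axes) [-0.85 -0.05  0.84]
```

View pics/scene2.png

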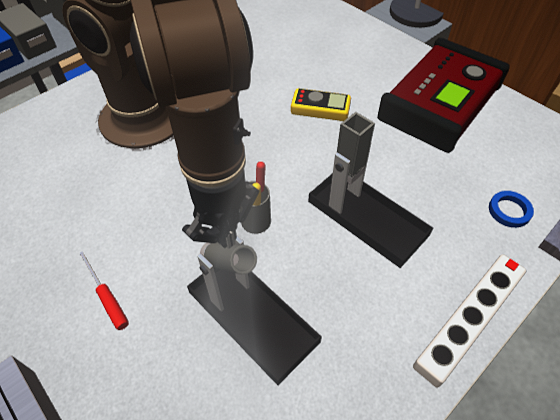

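The tube has tipped to roughly 0.9 with its mouth at (243,259), and the finger is still bearing on its back side. I'll continue.

```bash
python3 -m pendant '[{"x":-0.7,"y":0,"z":0.5,"rx":0,"ry":0,"rz":0,"grip":0},{"x":-0.6,"y":0,"z":0.5,"rx":0,"ry":0,"rz":0,"grip":0},{"x":-0.6,"y":0,"z":0.5,"rx":0,"ry":0,"rz":0,"grip":0},{"x":-0.6,"y":0,"z":0.6,"rx":0,"ry":0,"rz":0,"grip":0},{"x":-0.6,"y":0,"z":0.6,"rx":0,"ry":0,"rz":0,"grip":0},{"x":-0.6,"y":0,"z":0.7,"rx":0,"ry":0,"rz":0,"grip":0},{"x":-0.6,"y":0,"z":0.7,"rx":0,"ry":0,"rz":0,"grip":0},{"x":-0.4,"y":0,"z":0.7,"rx":0,"ry":0,"rz":0,"grip":0},{"x":-0.3,"y":0,"z":0.7,"rx":0,"ry":0,"rz":0,"grip":0}]'
python3 - <<'E'
from h import *
from cell import optics
togo([630,-156,144])
d=optics.snapshot("scene");cv2.imwrite("pics/scene3.png",d["color"][:,:,::-1])
E
```

```text
time: 4.92
tool_pos: [629.4, -155.7, 152.4]
tool_rot: [-0.032, 3.137, -0.01]
force: [-1.1, 1.5, 2.5]
width: -0.1
t 4.92 tcp [ 629.4 -155.7  152.4] F [-1.1  1.5  2.5] w -0.1
toolx [-1.    -0.02  -0.004] tooly [-0.02   1.    -0.007] toolz [ 0.004 -0.007 -1.   ]
turn deg [-0.38  0.25  0.08] shift cm (now axes) [-0.06 -0.03  0.84] (desired axes) [-0.06 -0.04  0.84]
```

View pics/scene3.png

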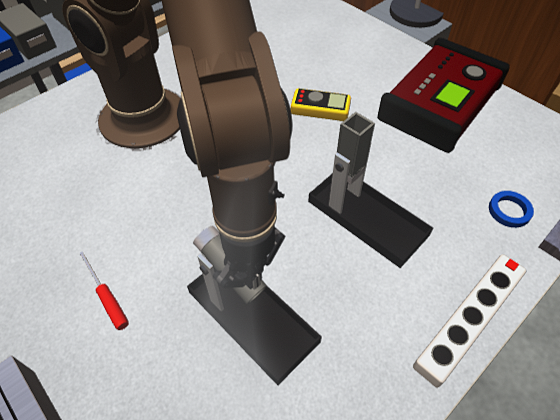

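The tube is past level: foot up at (208,240), mouth hidden behind the gripper. I'll finish the tip slowly.

```bash
python3 -m pendant '[{"x":0,"y":0,"z":0.6,"rx":0,"ry":0,"rz":0,"grip":0},{"x":0,"y":0,"z":0.6,"rx":0,"ry":0,"rz":0,"grip":0},{"x":0.1,"y":0,"z":0.6,"rx":0,"ry":0,"rz":0,"grip":0},{"x":0.2,"y":0,"z":0.6,"rx":0,"ry":0,"rz":0,"grip":0},{"x":0.2,"y":0,"z":0.6,"rx":0,"ry":0,"rz":0,"grip":0},{"x":0,"y":0,"z":0,"rx":0,"ry":0,"rz":0,"grip":0},{"x":0,"y":0,"z":0,"rx":0,"ry":0,"rz":0,"grip":0}]'
python3 - <<'E'
from h import *
from cell import optics
togo([624,-156,118])
for n in("scene","wrist","top"):
    d=optics.snapshot(n);cv2.imwrite(f"pics/{n}4.png",d["color"][:,:,::-1])
E
```

```text
time: 5.55
tool_pos: [624.1, -155.6, 117.1]
tool_rot: [-0.032, 3.137, -0.011]
force: [0.6, -0.4, 1.2]
width: -0.1
t 5.55 tcp [ 624.1 -155.6  117.1] F [ 0.6 -0.4  1.2] w -0.1
toolx [-1.    -0.021 -0.004] tooly [-0.021  1.    -0.007] toolz [ 0.004 -0.007 -1.   ]
turn deg [-0.39  0.23  0.09] shift cm (now axes) [ 0.01 -0.04 -0.09] (desired axes) [ 0.01 -0.04 -0.09]
```

View pics/scene4.png

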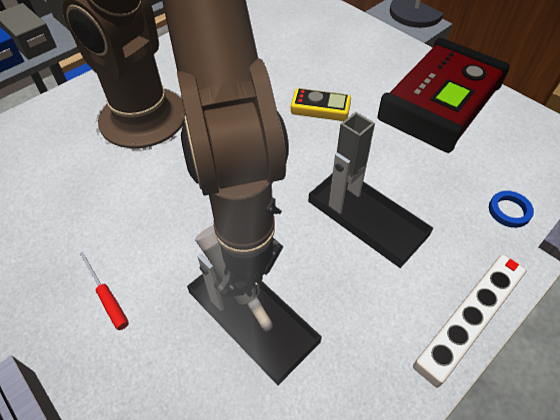

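View pics/wrist4.png

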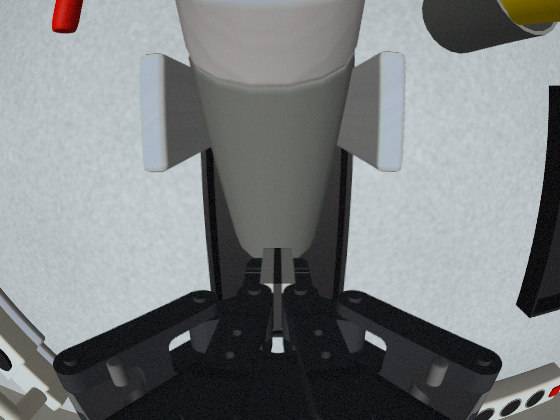

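View pics/top4.png

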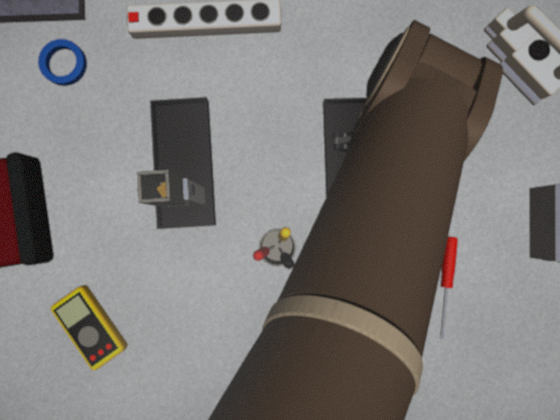

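The fuse shows at (260,312), coming out into the tray. I'll hold the tube here and check whether it comes fully free.

```bash
python3 -m pendant '[{"x":0,"y":0,"z":0,"rx":0,"ry":0,"rz":0,"grip":0},{"x":0,"y":0,"z":0,"rx":0,"ry":0,"rz":0,"grip":0},{"x":0,"y":0,"z":0,"rx":0,"ry":0,"rz":0,"grip":0},{"x":0,"y":0,"z":0,"rx":0,"ry":0,"rz":0,"grip":0},{"x":0,"y":0,"z":0,"rx":0,"ry":0,"rz":0,"grip":0},{"x":0,"y":0,"z":0,"rx":0,"ry":0,"rz":0,"grip":0}]'
python3 - <<'E'
from h import *
from cell import optics
d=optics.snapshot("scene");cv2.imwrite("pics/scene5.png",cv2.resize(d["color"][200:400,170:340,::-1],None,fx=3,fy=3,interpolation=cv2.INTER_CUBIC))
E
```

```text
time: 6.2
tool_pos: [625.0, -155.6, 119.0]
tool_rot: [-0.033, 3.135, -0.011]
force: [0.3, 1.2, 0.4]
width: 0.5
```

View pics/scene5.png

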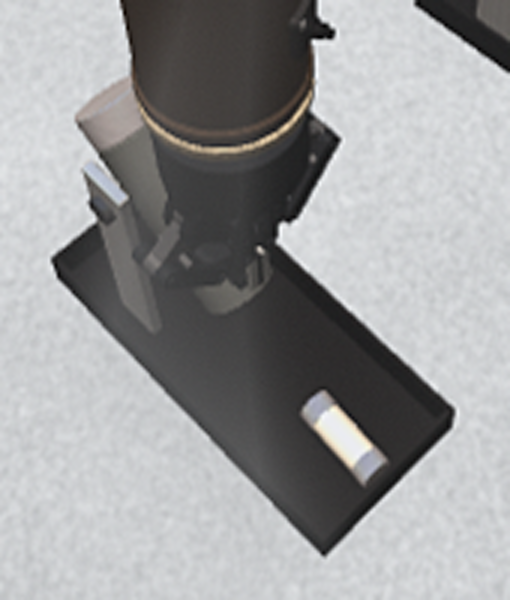

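The fuse is out, lying in the far end of the tray at crop pixel (345,435). I'll retrace the path so the tube swings back gently.

```bash
python3 -m pendant '[{"x":-0.2,"y":0,"z":-0.9,"rx":0,"ry":0,"rz":0,"grip":0},{"x":-0.2,"y":0,"z":-0.9,"rx":0,"ry":0,"rz":0,"grip":0},{"x":0,"y":0,"z":-0.9,"rx":0,"ry":0,"rz":0,"grip":0},{"x":0.2,"y":0,"z":-0.9,"rx":0,"ry":0,"rz":0,"grip":0},{"x":0.4,"y":0,"z":-0.9,"rx":0,"ry":0,"rz":0,"grip":0},{"x":0.6,"y":0,"z":-0.9,"rx":0,"ry":0,"rz":0,"grip":0},{"x":0.7,"y":0,"z":-0.8,"rx":0,"ry":0,"rz":0,"grip":0},{"x":0.7,"y":0,"z":-0.7,"rx":0,"ry":0,"rz":0,"grip":0},{"x":0.7,"y":0,"z":-0.7,"rx":0,"ry":0,"rz":0,"grip":0},{"x":0.7,"y":0,"z":-0.6,"rx":0,"ry":0,"rz":0,"grip":0},{"x":0.7,"y":0,"z":-0.6,"rx":0,"ry":0,"rz":0,"grip":0},{"x":0.7,"y":0,"z":-0.5,"rx":0,"ry":0,"rz":0,"grip":0}]'
python3 - <<'E'
from h import *
from cell import optics
togo([573,-156,214])
d=optics.snapshot("scene");cv2.imwrite("pics/scene6.png",d["color"][:,:,::-1])
E
```

```text
time: 7.25
tool_pos: [568.7, -156.3, 221.7]
tool_rot: [-0.032, 3.135, -0.01]
force: [-0.6, 0.3, -0.5]
width: -0.2
t 7.25 tcp [ 568.7 -156.3  221.7] F [-0.6  0.3 -0.5] w -0.2
toolx [-1.    -0.02  -0.006] tooly [-0.02   1.    -0.006] toolz [ 0.006 -0.006 -1.   ]
turn deg [-0.36  0.34  0.08] shift cm (now axes) [-0.43  0.03  0.77] (desired axes) [-0.43  0.03  0.77]
```

View pics/scene6.png

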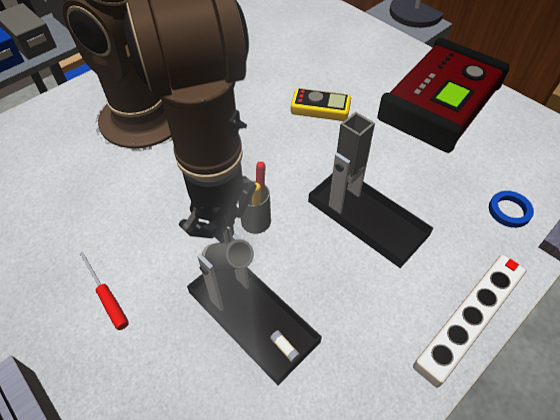

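The tube is following the finger back, with its mouth at (238,253). I'll keep backing off.

```bash
python3 -m pendant '[{"x":0.8,"y":0,"z":0,"rx":0,"ry":0,"rz":0,"grip":0},{"x":0.8,"y":0,"z":0,"rx":0,"ry":0,"rz":0,"grip":0},{"x":0.8,"y":0,"z":0,"rx":0,"ry":0,"rz":0,"grip":0},{"x":0.8,"y":0,"z":0,"rx":0,"ry":0,"rz":0,"grip":0},{"x":0.8,"y":0,"z":0,"rx":0,"ry":0,"rz":0,"grip":0},{"x":0.8,"y":0,"z":0,"rx":0,"ry":0,"rz":0,"grip":0},{"x":1.0,"y":0,"z":0,"rx":0,"ry":0,"rz":0,"grip":0},{"x":1.5,"y":0,"z":0,"rx":0,"ry":0,"rz":0,"grip":0},{"x":2,"y":0,"z":0,"rx":0,"ry":0,"rz":0,"grip":0},{"x":2,"y":0,"z":-2,"rx":0,"ry":0,"rz":0,"grip":0},{"x":1,"y":0,"z":-2,"rx":0,"ry":0,"rz":0,"grip":0},{"x":0,"y":0,"z":0,"rx":0,"ry":0,"rz":0,"grip":0}]'
python3 -m pendant '[{"x":0,"y":0,"z":0,"rx":0,"ry":0,"rz":0,"grip":0},{"x":0,"y":0,"z":0,"rx":0,"ry":0,"rz":0,"grip":0},{"x":0,"y":0,"z":0,"rx":0,"ry":0,"rz":0,"grip":0},{"x":0,"y":0,"z":0,"rx":0,"ry":0,"rz":0,"grip":0},{"x":0,"y":0,"z":0,"rx":0,"ry":0,"rz":0,"grip":0},{"x":0,"y":0,"z":0,"rx":0,"ry":0,"rz":0,"grip":0}]'
python3 - <<'E'
from h import *
from cell import optics
st()
a=dict(np.load("scene0.npz"))["color"]
d=optics.snapshot("scene");cv2.imwrite("pics/scene7.png",d["color"][:,:,::-1]);d2=optics.snapshot("top");cv2.imwrite("pics/top7.png",d2["color"][:,:,::-1])
df=cv2.absdiff(a,d["color"]).max(2)
print("tube diff",(df[212:270,196:240]>40).mean(),"square",(df[110:215,325:375]>40).mean())
E
```

```text
time: 8.3
tool_pos: [430.3, -159.0, 259.4]
tool_rot: [0.031, -3.141, 0.009]
force: [0.6, -0.9, 0.8]
width: 0.0
time: 8.8
tool_pos: [429.9, -158.3, 257.5]
tool_rot: [0.033, -3.14, 0.007]
force: [0.4, 0.0, 0.4]
width: -0.2
t 8.8 tcp [ 429.9 -158.3  257.5] F [0.4 0.  0.4] w -0.2
toolx [-1.    -0.021  0.001] tooly [-0.021  1.    -0.005] toolz [-0.001 -0.005 -1.   ]
tube diff 0.0 square 0.0
```

View pics/scene7.png

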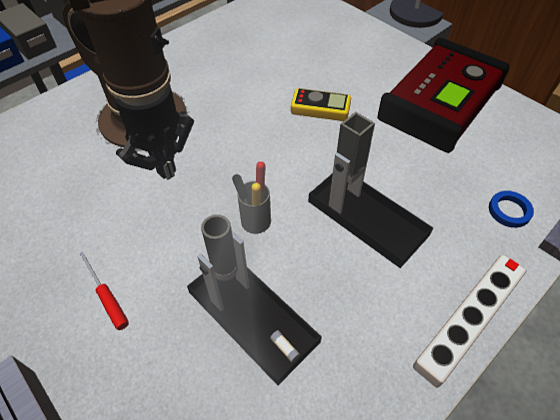

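View pics/top7.png

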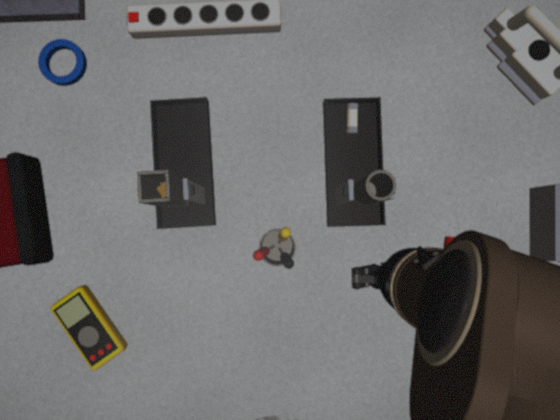

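The round tube is upright again and the fuse lies in its tray at (352,118) in the top view. The square tube hasn't moved, and the robot is clear of everything.

```bash
python3 -c "
from cell import arm
print(arm.job_done())"
```

```text
the job is handed in; nothing more can be done
None
```

The job is done and handed in at about 9 s of the 40 s allowed. I pushed the round tube over with the closed fingers to about 2.35 rad by the planned path. The cartridge fuse slid out into the tray, and I backed the fingers off along the same path so the tube swung back upright.

- **Fuse:** the final pictures show it lying flat inside the far end of the round stand's tray.
- **Tubes:** around both tubes the final scene picture matches the one from before the push, so the round tube is back upright and the square one never moved.
- **Robot:** the gripper ended about 100 mm behind the round tube, touching nothing. The highest force in my readings was about 3 N; I read it only at the end of each move.
- **Disagreement:** the two-camera estimate put the round tube's rim about 6 mm below its stated 240 mm height, so I used the stated height. Nothing else failed or disagreed.

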